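# Unclamp the valve cassette and lift it out by its two catches

## Robot

A 6-joint arm with a two-finger parallel gripper is mounted at the origin on the work surface. World frame = base frame: x ahead of the robot, y to its left, z up, the work surface at z = 0. Lengths are in m, angles in rad, forces in N, time in s.
With the tool pointing down it reaches from about 0.35 to 0.775 m from the base axis. Payload 5.5 kg.
Tool frame: the origin (TCP) lies midway between the tips of the shut fingers; the grasp point (between the pads) lies 19 mm behind it; z points along the fingers, y is the line along which they close (so a half turn about z gives the same grasp; the last joint's range is limited). The gripper opens to 85 mm and grips with 20 to 120 N. Pads are 22 mm wide; open, the fingers measure 114 mm over their backs; the gripper's body (76 mm by 85 mm) begins 54 mm behind the grasp point. The pads swing forward as they close: fully open they stand 13 mm farther back than shut.
Start: joints at [-1.461, 0.313, 0.046, 1.304, 0, 1.431], TCP at [0.142, -0.557, 0.231] pointing down, gripper open.
Joint ranges: [-2.76, 2.76], [-0.86, 1.69], [-1.03, 1.26], [-2.2, 2.34], [-1.47, 1.5], [-3.14, 3.14]. Speed limits (rad/s): [2.57, 2.57, 3.14, 3.14, 3.14, 3.14].

## Interface

Orientations are given as a unit quaternion [w, x, y, z].
In Python, from workcell import env gives the robot as it stands. The module is installed in compiled form; this text tells all that it offers.
- The arm moves only by the tool servo_tool, never from a script. Its argument "increments" is a list of rows, each an object of numbers: "grip": the closure, from 0 (fully open) to 1 (shut); "x", "y", "z": the shift along the tool's x, y, z in mm; "roll": the turn about the tool's z in degrees. In form: [{"grip": .., "x": .., "y": .., "z": .., "roll": ..}, ...]. A call has 1 to 5 rows; each row shifts and turns the commanded pose from where the row before left it, along the tool's axes as they then stand; what a row does not reach is not made up. A row lasts 1/12 s, in which the tool goes at most 41.7 mm and 7.16 degrees, less where a joint would pass 70% of its speed; a pose out of reach is approached as far as the arm can. A call is refused whole if a number of a shift passes 41.7 or a number of a turn 7.16, either way. A call with a gripper value outside its range is refused whole. The fingers move at their own pace and stop on an object; "grip_force" is the grip in N (left out, the last holds). Time passes only in rows, so rows that do not move let the fingers close. It gives the time, the measured TCP pose, the force, the opening and the grip force at its end, in the units of the state.
- env.get_state(): the state, without advancing time (a new reading comes with each control period).
- env.read_camera(name): name is "scene" or "top"; returns the picture (420x560x3 uint8, red, green, blue); there is no depth.
- env.get_calibration(name): a dict with "vertical_fov" (degrees; the focal length in pixels is half the picture's height over the tangent of half this angle, whatever the lens; pixels are square), "cx", "cy" (the principal point, pixels), "k1" (the pictures are not rectified: a ray, as slopes to the right and down, at radius r is drawn at 1 + k1 r^2 times it, then the intrinsics apply), "rvec" (rotation vector, rad) and "tvec" (3), from world to camera coordinates, as OpenCV has them. Camera axes: x right, y down, z forward; pixel columns grow to the right and rows downward; lengths in m; the calibration is good to about 2 mm. A picture is of the moment at which its call begins. get_calibration takes no time and is no camera call.
- env.hand_in(): hands the job in; it is judged then, once.
The state is a dict: "clock": time; "joint_pos": joint angles; "qvel": joint speeds; "tau": joint torques, N m; "tcp_pos": TCP position; "orientation": TCP orientation; "wrist_force": force on the tool from outside, world axes, zero at the start; "ft_torque": the same for the moment, N m; "finger_gap": finger opening in m; "grip_force": force on a finger pad.
Only numpy, scipy, OpenCV 4.12 (cv2) and the standard library are available. Lean on these libraries where they do the work, as an engineer would, in place of code of your own. Each camera call takes 0.05 s, during which the arm holds its last target. There are 200 camera calls.

## Task

The finished valve cassette is still clamped in its holding fixture: slide that fixture's clamp jaw fully back and leave it there, then pinch the cassette's two side catches together and lift the cassette out of the nest. Finish while holding: keep it upright and still in the gripper, catches pinched, about 10 cm above its seat and touching nothing else; nothing is put down or let go. Leave the loose tools and parts around it where they are.

Things in the scene. Friction and masses are not known exactly. Their poses are not given: they have to be found in the camera images.
- cassette_center (a point): The finished valve cassette: two aluminium end blocks, 90 mm overall along its x, 44 mm wide (y), 50 mm high, and between them a core 36 x 28 mm, 64 mm high; brass plug on the -x block. Point: its middle, 32 mm above the underside; z up. Pinch its catches about 20 mm above this point, closing along y. Seated: axes as the fixture's, point 44 mm above the table. 0.2 to 0.5 kg.
- fixture: Fixture holding the cassette, fixed to the table: base plate 12 mm thick, x from -60 to 150 mm, 84 mm wide (y). Origin: on the table under the middle of the seat, which is 12 mm up. x: the way the clamp jaw opens; z up. The nest's lips under the paddles (|x| below 17 mm, |y| 27.5 to 41 mm) are 34 mm high; the fixed end stop at x = -53 mm is 58 mm high.
- jaw_knob (a point): Black round knob on the clamp jaw, 22 mm in diameter, 36 mm high: foot 72 mm and top 108 mm above the table. This point: on its axis, 93 mm above the table; moves with the jaw, x = 68 mm in the fixture's frame at jaw 0. The steel jaw is 42 mm wide; its lip hangs 15 mm over the cassette's +x end block when shut.
- jaw (a joint): How far the clamp jaw is slid back along the fixture's +x, in m: 0 clamped on the cassette, 0.05 fully open at its stop. Stays where it is left; friction about 4 N.
- catch_left (a joint): Travel (m) of the catch on the cassette's +y side: 0 free, 0.007 pinched to its stop. Spring, 3 N to start, 8 N at the stop. Black thumb paddle, 26 mm wide (x), centred on x = 0, from level with cassette_center to 38 mm above it; outer face 32 mm from the middle plane free (64 mm over both), 25 mm pinched. A tooth at its foot hooks under the nest's lip until pinched about 5 mm.
- catch_right (a joint): The same, mirrored, for the catch on the cassette's -y side: 0 free, 0.007 pinched to its stop.
- cassette: The cassette as a whole, with its two catches: origin at the centre of its underside, 32 mm below cassette_center; same axes.
- fixture_empty: A second fixture of the same make, empty, its jaw standing open and locked: not used. Origin and axes as for the fixture; knob at x = 103 mm.
- bearing_ring: Bystander: loose steel bearing ring, 64 mm across, 18 mm high, origin under its centre.
- wrench: Bystander: loose wrench, 170 mm long, lying flat to the right of the fixtures.
- screwdriver: Bystander: loose screwdriver, 180 mm long, lying flat between the two fixtures.
- oil_bottle: Bystander: loose white oil bottle, 56 mm across, 130 mm high, standing to the right; origin under its centre.
- brass_bush: Bystander: loose flanged brass bush, 68 mm across, 45 mm high, origin under its centre.
- cover_plate: Bystander: loose dark round cover plate, 90 mm across, 16 mm high, origin under its centre.
There are look-alikes about, which are no part of the job. What is shaped like the fixture_empty but brown or yellow is not meant.

How it is judged:
By the outcome, as a careful person would: the job done as asked, in the order asked, and still so for the second after the job is handed in, while the arm keeps its last pose, push and grip.
It also fails if it takes over 40 s, if anything falls off the work surface, if the arm or the gripper's body presses on something with over 40 N, if the wrist force passes 120 N, or if a joint passes its speed limit or range.

## Working session

There is one attempt and no reset: what is moved stays moved. The work goes in short steps, Python scripts to look and compute and a tool call to move; the robot and the scene stay as the last step left them, time stands still between calls to the robot, and variables do not carry over. Pictures are saved under pics/ and viewed, at most 10 in all, crops included, and the job is handed in when it is done.

Besides the shell and the picture viewer there is one more tool, called after "Call:" by a JSON object that holds its "method" and its "body", one argument or row to a line. servo_tool: Moves the arm, as the interface text tells. Its arguments: {"type":"object","properties":{"increments":{"type":"array"},"grip_force":{"type":"number"}},"required":["increments"]}

```bash
mkdir -p pics
cat > h.py <<'E'
import numpy as np, cv2
from workcell import env
def cal(n):
    c=env.get_calibration(n); f=210/np.tan(np.radians(c["vertical_fov"])/2)
    R=cv2.Rodrigues(np.array(c["rvec"],float))[0]; return f,c["cx"],c["cy"],c["k1"],R,np.array(c["tvec"],float)
def proj(n,P):
    f,cx,cy,k,R,t=cal(n); q=np.atleast_2d(P)@R.T+t; s=q[:,:2]/q[:,2:]; s=s*(1+k*(s**2).sum(1,keepdims=True)); return s*f+[cx,cy]
def ray(n,u,v):
    f,cx,cy,k,R,t=cal(n); d=np.array([(u-cx)/f,(v-cy)/f]); s=d.copy()
    for _ in range(30): s=d/(1+k*(s@s))
    return -R.T@t, R.T@np.array([s[0],s[1],1])
def atz(n,u,v,z):
    o,d=ray(n,u,v); return (o+d*(z-o[2])/d[2]).round(4)
def shot(n,name,crop=None,sc=1):
    im=env.read_camera(n)
    cv2.imwrite('pics/full_'+name+'.png',im[:,:,::-1])
    if crop: x0,y0,x1,y1=crop; im=im[y0:y1,x0:x1]
    cv2.imwrite('pics/'+name+'.png',cv2.resize(im[:,:,::-1],None,fx=sc,fy=sc,interpolation=cv2.INTER_CUBIC))
E
python3 -c "
from h import *
shot('scene','s0',sc=1.4);shot('top','t0',sc=1.4)
for n in('scene','top'):print(cal(n))
print(env.get_state())"
```

```text
(np.float64(387.2221309423695), 274.442620100568, 204.13406785897183, -0.08427741704144302, array([[-0.29085437,  0.95656879, -0.01949047],
       [ 0.59382418,  0.16451061, -0.78759704],
       [-0.75018436, -0.24064996, -0.61588231]]), array([ 0.14498769, -0.23662708,  1.54166555]))
(np.float64(494.11274364483864), 283.68719362765137, 211.8009370408653, -0.10723836424564483, array([[-1.48525865e-02, -9.99889591e-01, -4.53374214e-04],
       [-9.94137937e-01,  1.48157116e-02, -1.07099287e-01],
       [ 1.07094179e-01, -1.13998491e-03, -9.94248227e-01]]), array([0.03242759, 0.5171737 , 1.38234003]))
{'clock': 0.1, 'joint_pos': array([-1.46057845e+00,  3.13914145e-01,  4.51330526e-02,  1.30356219e+00,
        1.14496429e-06,  1.43123445e+00]), 'qvel': array([-0.00256636, -0.00061465,  0.0030493 ,  0.00036589,  0.00112316,
       -0.00013429]), 'tau': array([ 7.74254186e-04, -4.81726599e+01,  2.99243134e+01,  1.27136262e-02,
       -1.43117654e-04, -7.45216710e-06]), 'tcp_pos': array([ 0.14210032, -0.55673267,  0.23052091]), 'orientation': array([-7.73386860e-04,  9.92211095e-01,  1.24565427e-01,  1.19204900e-05]), 'wrist_force': array([0.48872253, 0.52043867, 0.15227275]), 'ft_torque': array([-0.02101963, -0.01439289, -0.09143905]), 'grip_force': 0.0, 'finger_gap': 0.08519907034612692}
```

View pics/s0.png

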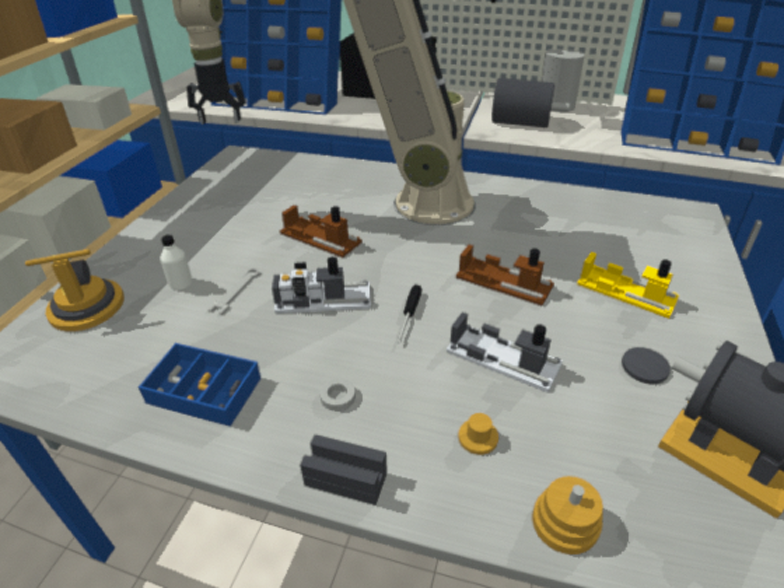

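View pics/t0.png

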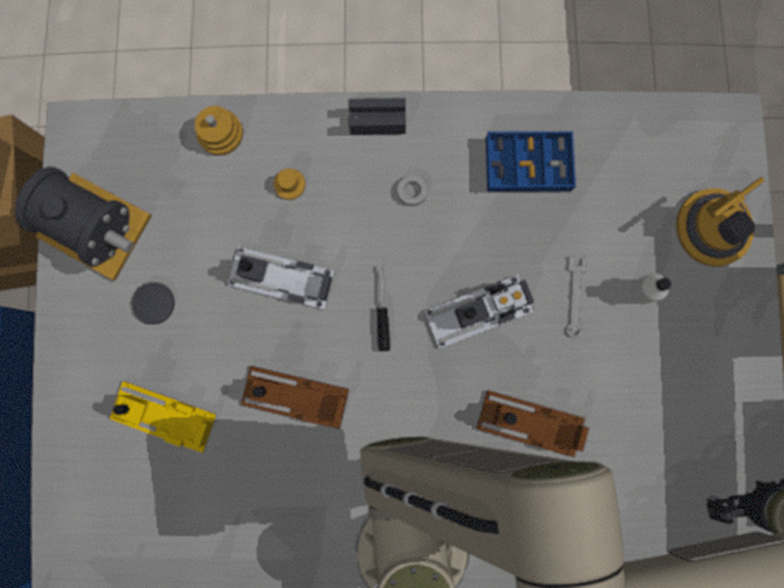

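The only silver fixture holding a cassette is at top picture (480,312) and scene picture (320,287). The empty silver one is at top (280,278), and the brown and yellow ones are look-alikes. I'll confirm with one enlarged crop of both views.

```bash
python3 -c "
import cv2,numpy as np
a=cv2.imread('pics/full_t0.png')[190:255,295:390];b=cv2.imread('pics/full_s0.png')[175:232,185:280]
r=lambda x:cv2.resize(x,None,fx=8,fy=8,interpolation=cv2.INTER_CUBIC)
cv2.imwrite('pics/c1.png',r(a));cv2.imwrite('pics/c2.png',r(b))"
```

```text
(no output)
```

View pics/c1.png

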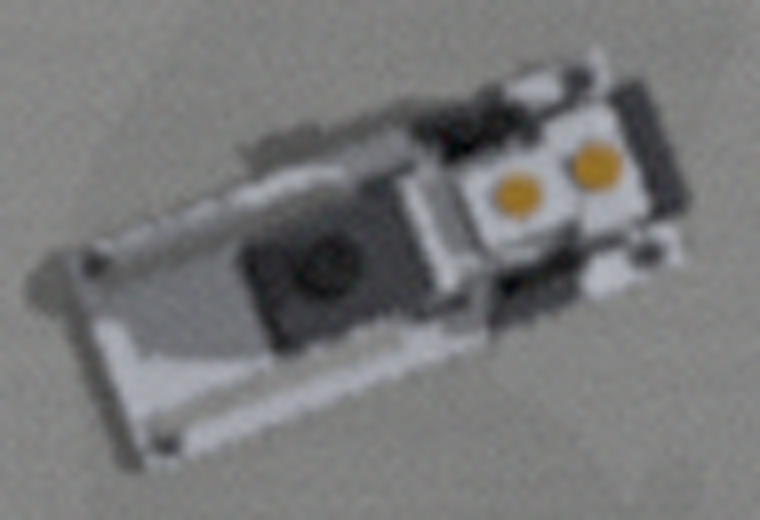

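View pics/c2.png

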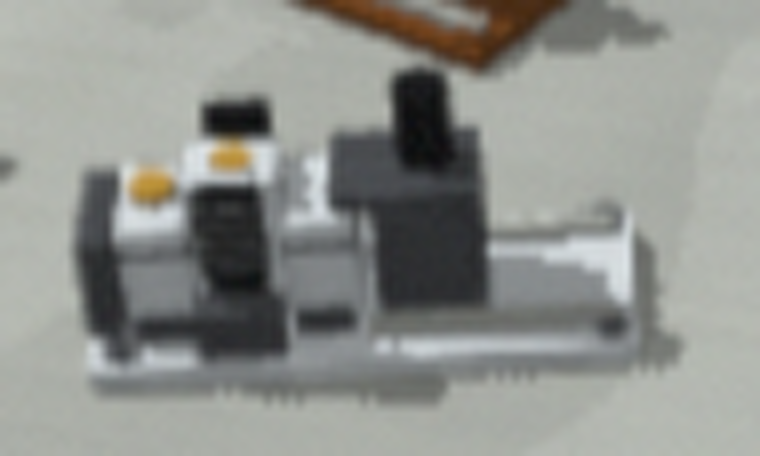

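```bash
cat > fit.py <<'E'
from h import *
from scipy.optimize import least_squares
o={'top':(295,190),'scene':(185,175)}
D=[('top',72,258,150,-42,12),('top',137,465,150,42,12),('top',330,262,68,0,108),('top',516,193,0,0,77),
('scene',420,76,68,0,108),('scene',634,348,150,-42,12),('scene',230,156,0,0,77)]
px=np.array([[(u+.5)/8-.5+o[n][0],(v+.5)/8-.5+o[n][1]] for n,u,v,*_ in D])
def W(p,q): c,s=np.cos(p[2]),np.sin(p[2]); x,y,z=np.array(q)/1e3; return [p[0]+c*x-s*y,p[1]+s*x+c*y,z]
def res(p): return np.concatenate([proj(d[0],W(p,d[3:]))[0]-q for d,q in zip(D,px)])
r=least_squares(res,[.45,-.15,1.8],loss='soft_l1')
p=r.x; print('pose',p.round(4),'deg',np.degrees(p[2])); print(res(p).reshape(-1,2).round(2))
for d,q in zip(D,px): print(d[0],d[3:],atz(d[0],*q,d[5]/1e3),np.round(W(p,d[3:]),4))
E
python3 fit.py
```

```text
pose [ 0.5017 -0.1845  1.9014] deg 108.94125417364631
[[-1.08 -1.12]
 [ 0.81  0.47]
 [ 1.99 -0.47]
 [ 0.55  0.81]
 [-0.36  0.92]
 [ 1.93 -0.13]
 [ 1.63  0.19]]
top (150, -42, 12) [ 0.4894 -0.0321  0.012 ] [ 0.4927 -0.029   0.012 ]
top (150, 42, 12) [ 0.4147 -0.054   0.012 ] [ 0.4133 -0.0563  0.012 ]
top (68, 0, 108) [ 0.4785 -0.1148  0.108 ] [ 0.4796 -0.1202  0.108 ]
top (0, 0, 77) [ 0.504  -0.1831  0.077 ] [ 0.5017 -0.1845  0.077 ]
scene (68, 0, 108) [ 0.4749 -0.1209  0.108 ] [ 0.4796 -0.1202  0.108 ]
scene (150, -42, 12) [ 0.4949 -0.0345  0.012 ] [ 0.4927 -0.029   0.012 ]
scene (0, 0, 77) [ 0.5021 -0.1897  0.077 ] [ 0.5017 -0.1845  0.077 ]
```

```bash
cat > ov.py <<'E'
from h import *
def W(p,Q): c,s=np.cos(p[2]),np.sin(p[2]); Q=np.array(Q,float)/1e3; return np.c_[p[0]+c*Q[:,0]-s*Q[:,1],p[1]+s*Q[:,0]+c*Q[:,1],Q[:,2]]
def rect(a,b,c,d,z): return [[a,c,z],[b,c,z],[b,d,z],[a,d,z],[a,c,z]]
def overlay(p,ft,fs,out,jaw=0,co=((295,190,390,255),(185,168,280,233)),lift=0):
    t=np.linspace(0,2*np.pi,30); L=[(rect(-60,150,-42,42,12),(0,0,255)),(rect(-45,45,-22,22,62+lift),(0,255,0)),(rect(-18,18,-14,14,76+lift),(0,255,0)),
     (rect(-13,13,25,32,82+lift),(255,0,255)),(rect(-13,13,-32,-25,82+lift),(255,0,255)),
     (np.c_[68+jaw+11*np.cos(t),11*np.sin(t),108+0*t],(255,255,0)),(np.c_[68+jaw+11*np.cos(t),11*np.sin(t),72+0*t],(255,128,0))]
    ims=[]
    for n,f,(x0,y0,x1,y1) in(('top',ft,co[0]),('scene',fs,co[1])):
        im=cv2.resize(cv2.imread(f)[y0:y1,x0:x1],None,fx=6,fy=6,interpolation=cv2.INTER_CUBIC)
        im=cv2.resize(im,(x1-x0)*6 and ((x1-x0)*6,(y1-y0)*6))
        for q,c in L:
            u=(proj(n,W(p,q))-[x0,y0]+.5)*6-.5
            cv2.polylines(im,[np.round(u).astype(int)],False,c,1,cv2.LINE_AA)
        ims.append(im)
    h=[i[:300] if 0 else i for i in ims]
    s=cv2.vconcat(h); k=min(1,600/s.shape[0]); cv2.imwrite(out,cv2.resize(s,None,fx=k,fy=k,interpolation=cv2.INTER_AREA))
E
python3 -c "
from ov import *
overlay([.5017,-.1845,1.9014],'pics/full_t0.png','pics/full_s0.png','pics/o1.png')"
```

```text
(no output)
```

View pics/o1.png

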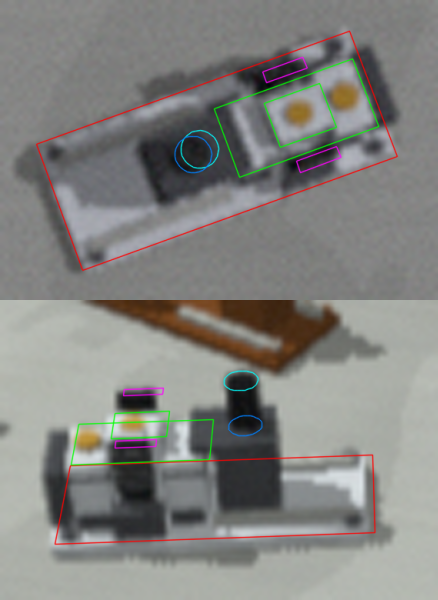

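The crop confirms the target: silver fixture, brass plugs, cassette in place and jaw shut. The overlay agrees to about 3 mm. Next I turn the tool to line up with the fixture.

Call:
{"method": "servo_tool", "body": {
  "increments": [
    {"grip":0,"x":0,"y":0,"z":0,"roll":-6.8},
    {"grip":0,"x":0,"y":0,"z":0,"roll":-6.8},
    {"grip":0,"x":0,"y":0,"z":0,"roll":-6.8},
    {"grip":0,"x":0,"y":0,"z":0,"roll":-6.8},
    {"grip":0,"x":0,"y":0,"z":0,"roll":-6.8}
  ],
  "grip_force": 25
}}

```text
clock: 0.52
tcp_pos: [0.1421, -0.5569, 0.2308]
orientation: [-0.001, 0.911, 0.412, 0.0]
wrist_force: [-0.1, 0.3, 0.1]
finger_gap: 0.0857
grip_force: 0.0
```

Call:
{"method": "servo_tool", "body": {
  "increments": [
    {"grip":0,"x":0,"y":0,"z":0,"roll":-6.8},
    {"grip":0,"x":0,"y":0,"z":0,"roll":-6.8},
    {"grip":0,"x":0,"y":0,"z":0,"roll":-6.8},
    {"grip":0,"x":0,"y":0,"z":0,"roll":-6.8},
    {"grip":0,"x":0,"y":0,"z":0,"roll":-6.8}
  ]
}}

```text
clock: 0.93
tcp_pos: [0.1421, -0.5568, 0.2308]
orientation: [-0.0, 0.751, 0.66, 0.0]
wrist_force: [-0.6, -0.8, 0.1]
finger_gap: 0.0855
grip_force: 0.0
```

Call:
{"method": "servo_tool", "body": {
  "increments": [
    {"grip":0,"x":0,"y":0,"z":0,"roll":-6.8},
    {"grip":0,"x":0,"y":0,"z":0,"roll":-6.8},
    {"grip":0,"x":0,"y":0,"z":0,"roll":-6.8},
    {"grip":0,"x":0,"y":0,"z":0,"roll":-6.2},
    {"grip":0,"x":0,"y":0,"z":0,"roll":0}
  ]
}}

```text
clock: 1.35
tcp_pos: [0.1421, -0.5569, 0.2308]
orientation: [-0.0, 0.58, 0.814, 0.0]
wrist_force: [-0.2, -0.7, -0.7]
finger_gap: 0.0851
grip_force: 0.0
```

Call:
{"method": "servo_tool", "body": {
  "increments": [
    {"grip":0,"x":22,"y":33,"z":0,"roll":0},
    {"grip":0,"x":22,"y":33,"z":0,"roll":0},
    {"grip":0,"x":22,"y":33,"z":0,"roll":0},
    {"grip":0,"x":22,"y":33,"z":0,"roll":0},
    {"grip":0,"x":22,"y":33,"z":0,"roll":0}
  ]
}}

```text
clock: 1.77
tcp_pos: [0.2631, -0.398, 0.231]
orientation: [-0.0, 0.583, 0.812, 0.0]
wrist_force: [1.0, -1.0, -0.8]
finger_gap: 0.0856
grip_force: 0.0
```

Call:
{"method": "servo_tool", "body": {
  "increments": [
    {"grip":0,"x":22,"y":33,"z":0,"roll":0},
    {"grip":0,"x":22,"y":33,"z":0,"roll":0},
    {"grip":0,"x":22,"y":33,"z":0,"roll":0},
    {"grip":0,"x":22,"y":33,"z":0,"roll":0},
    {"grip":0,"x":22,"y":33,"z":0,"roll":0}
  ]
}}

```text
clock: 2.18
tcp_pos: [0.3837, -0.2403, 0.2313]
orientation: [0.0, 0.583, 0.813, -0.0]
wrist_force: [0.4, -1.2, -0.1]
finger_gap: 0.0852
grip_force: 0.0
```

Call:
{"method": "servo_tool", "body": {
  "increments": [
    {"grip":0,"x":22,"y":33,"z":0,"roll":0},
    {"grip":0,"x":22,"y":33,"z":10,"roll":0},
    {"grip":0,"x":22,"y":33,"z":20,"roll":0},
    {"grip":0,"x":19,"y":31,"z":20,"roll":0},
    {"grip":0,"x":0,"y":0,"z":20,"roll":0}
  ]
}}

```text
clock: 2.6
tcp_pos: [0.4803, -0.1171, 0.162]
orientation: [0.001, 0.58, 0.815, 0.001]
wrist_force: [0.1, -0.0, -0.1]
finger_gap: 0.0856
grip_force: 0.0
```

```bash
python3 -c "
from h import *
import h
shot('scene','s1');shot('top','t1')
a=cv2.imread('pics/full_t1.png')[175:270,295:390];b=cv2.imread('pics/full_s1.png')[140:235,185:280]
r=lambda x:cv2.resize(x,None,fx=4.2,fy=6,interpolation=cv2.INTER_CUBIC)
cv2.imwrite('pics/c3.png',cv2.hconcat([r(a),r(b)]))
s=env.get_state();print(s['tcp_pos'],s['joint_pos'])
T=s['tcp_pos']; print(proj('top',[T,T+[0,0,.019]]),proj('scene',[T,T+[0,0,.019]]))"
```

```text
[ 0.47522737 -0.1190375   0.1592728 ] [-4.09263418e-01  1.90714580e-01 -2.95861150e-01  1.09082430e+00
 -3.25482312e-04  8.30581751e-01]
[[339.53751552 221.82793709]
 [340.37202066 221.17908001]] [[236.25118394 169.66967045]
 [235.72672222 164.07396172]]
```

View pics/c3.png

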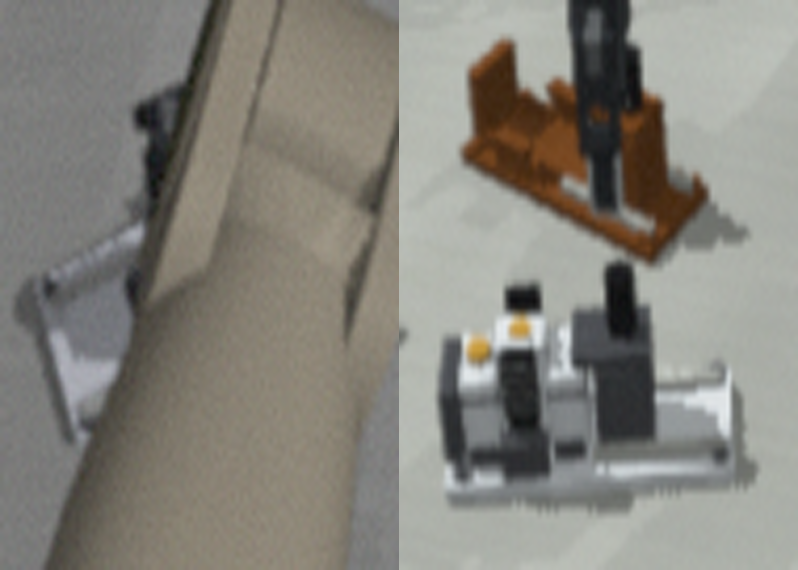

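```bash
python3 -c "
from h import *
T=env.get_state()['tcp_pos'];y=np.array([.945,.328,0]);x=np.array([-.328,.945,0])
for d in(.043,.05,.057): print(d,proj('scene',[T+d*y+[0,0,.013]]))
u=(607-399)/4.2+185;print(u)
P=proj('scene',[[.4785,-.1148,.108],[.4749,-.1209,.108],[.4796,-.1202,.108]]);print(P)
print((proj('scene',[np.array([.4796,-.1202,.108])+.005*x])-P[2]))
"
```

```text
0.043 [[235.26780932 174.15894378]]
0.05 [[235.16248923 175.56157864]]
0.057 [[235.05615677 176.97895131]]
234.52380952380952
[[238.5556065  185.04875871]
 [237.07550647 184.06114064]
 [236.71890686 184.97866141]]
[[ 1.68963823 -0.06620706]]
```

Call:
{"method": "servo_tool", "body": {
  "increments": [
    {"grip":0,"x":2,"y":3,"z":25,"roll":0},
    {"grip":0,"x":0,"y":0,"z":25,"roll":0},
    {"grip":0,"x":0,"y":0,"z":20,"roll":0},
    {"grip":0,"x":0,"y":0,"z":12,"roll":0},
    {"grip":0,"x":0,"y":0,"z":0,"roll":0}
  ]
}}

```text
clock: 3.12
tcp_pos: [0.477, -0.119, 0.079]
orientation: [-0.002, 0.583, 0.813, -0.001]
wrist_force: [-0.8, 0.0, -0.2]
finger_gap: 0.0856
grip_force: 0.0
```

Call:
{"method": "servo_tool", "body": {
  "increments": [
    {"grip":0.4,"x":0,"y":0,"z":0,"roll":0},
    {"grip":0.55,"x":0,"y":0,"z":0,"roll":0},
    {"grip":0.65,"x":0,"y":0,"z":0,"roll":0},
    {"grip":0.7,"x":0,"y":0,"z":0,"roll":0},
    {"grip":0.7,"x":0,"y":0,"z":0,"roll":0}
  ],
  "grip_force": 20
}}

```text
clock: 3.53
tcp_pos: [0.4796, -0.1191, 0.0815]
orientation: [0.001, 0.582, 0.814, -0.0]
wrist_force: [-9.4, -3.4, 8.4]
finger_gap: 0.0266
grip_force: 5.2
```

Call:
{"method": "servo_tool", "body": {
  "increments": [
    {"grip":0.7,"x":0,"y":-2,"z":0,"roll":0},
    {"grip":0.8,"x":0,"y":0,"z":0,"roll":0},
    {"grip":0.8,"x":0,"y":0,"z":0,"roll":0}
  ]
}}

```text
clock: 3.78
tcp_pos: [0.4771, -0.1194, 0.081]
orientation: [0.0, 0.581, 0.814, -0.0]
wrist_force: [-2.7, 0.4, 5.5]
finger_gap: 0.0211
grip_force: 20.3
```

Call:
{"method": "servo_tool", "body": {
  "increments": [
    {"grip":0.8,"x":4,"y":0,"z":0,"roll":0},
    {"grip":0.8,"x":8,"y":0,"z":0,"roll":0},
    {"grip":0.8,"x":8,"y":0,"z":0,"roll":0},
    {"grip":0.8,"x":8,"y":0,"z":0,"roll":0},
    {"grip":0.8,"x":6,"y":0,"z":0,"roll":0}
  ]
}}

```text
clock: 4.2
tcp_pos: [0.4655, -0.0883, 0.081]
orientation: [0.001, 0.582, 0.813, -0.002]
wrist_force: [-5.0, -6.0, 6.3]
finger_gap: 0.0212
grip_force: 20.5
```

Call:
{"method": "servo_tool", "body": {
  "increments": [
    {"grip":0.8,"x":6,"y":0,"z":0,"roll":0},
    {"grip":0.8,"x":4,"y":0,"z":0,"roll":0},
    {"grip":0.8,"x":2,"y":0,"z":0,"roll":0},
    {"grip":0.8,"x":1,"y":0,"z":0,"roll":0},
    {"grip":0.8,"x":0,"y":0,"z":0,"roll":0}
  ]
}}

```text
clock: 4.62
tcp_pos: [0.4614, -0.0773, 0.081]
orientation: [0.001, 0.582, 0.813, -0.003]
wrist_force: [-5.3, -10.5, 6.0]
finger_gap: 0.0213
grip_force: 20.4
```

Call:
{"method": "servo_tool", "body": {
  "increments": [
    {"grip":0.8,"x":2,"y":0,"z":0,"roll":0},
    {"grip":0.8,"x":2,"y":0,"z":0,"roll":0},
    {"grip":0.8,"x":1,"y":0,"z":0,"roll":0},
    {"grip":0.8,"x":1,"y":0,"z":0,"roll":0},
    {"grip":0.8,"x":0,"y":0,"z":0,"roll":0}
  ],
  "grip_force": 35
}}

```text
clock: 5.03
tcp_pos: [0.4614, -0.0772, 0.0811]
orientation: [0.006, 0.583, 0.812, -0.007]
wrist_force: [-2.7, -30.0, -4.3]
finger_gap: 0.0209
grip_force: 34.5
```

Call:
{"method": "servo_tool", "body": {
  "increments": [
    {"grip":0.8,"x":1,"y":0,"z":0,"roll":0},
    {"grip":0.8,"x":1,"y":0,"z":0,"roll":0},
    {"grip":0.8,"x":0,"y":0,"z":0,"roll":0}
  ]
}}

```text
clock: 5.28
tcp_pos: [0.4615, -0.0772, 0.0812]
orientation: [0.007, 0.584, 0.812, -0.008]
wrist_force: [-1.2, -36.7, -8.4]
finger_gap: 0.0208
grip_force: 34.7
```

Call:
{"method": "servo_tool", "body": {
  "increments": [
    {"grip":0.8,"x":-3,"y":0,"z":0,"roll":0},
    {"grip":0.8,"x":-3,"y":0,"z":0,"roll":0},
    {"grip":0.8,"x":0,"y":0,"z":0,"roll":0}
  ]
}}

```text
clock: 5.53
tcp_pos: [0.4614, -0.0772, 0.0811]
orientation: [0.002, 0.583, 0.813, -0.004]
wrist_force: [-5.3, -15.3, 3.5]
finger_gap: 0.0206
grip_force: 35.8
```

```bash
python3 -c "
from ov import *
shot('scene','s2')
s=env.get_state();T=s['tcp_pos'];print(T,s['wrist_force'])
a=np.radians(108.94)
k0=np.array([.4771,-.1194]);p=[k0[0]-.068*np.cos(a),k0[1]-.068*np.sin(a),a];print(p)
im=cv2.imread('pics/full_s2.png')
b=im[140:235,185:280];f=6
b=cv2.resize(b,None,fx=f,fy=f,interpolation=cv2.INTER_CUBIC)
t=np.linspace(0,6.283,30)
for j,c in((45,(255,255,0)),(50,(0,0,255))):
  for z in (72,108):
    u=(proj('scene',W(p,np.c_[68+j+11*np.cos(t),11*np.sin(t),z+0*t]))-[185,140]+[.1,.5])*f-.5
    cv2.polylines(b,[np.round(u).astype(int)],False,c,1,cv2.LINE_AA)
cv2.imwrite('pics/o2.png',b)"
```

```text
[ 0.46141571 -0.07722956  0.08106644] [ -4.84730548 -15.22993258   3.02405244]
[np.float64(0.49917129253441445), np.float64(-0.18371841140653508), np.float64(1.9013616871226227)]
```

View pics/o2.png

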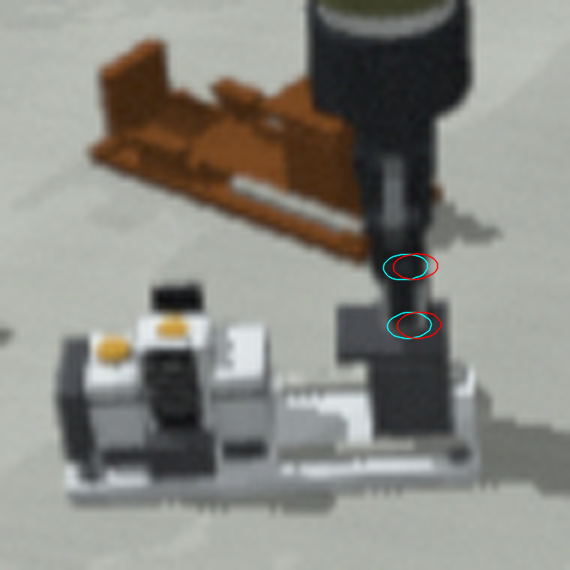

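```bash
python3 -c "
from ov import *
a=np.radians(108.94);p=[.4992,-.1837,a]
for n,x,y,z in(('lip',30,-21,65),('right low',90,-21,25)):
  u=proj('scene',W(p,[[x+j,y,z] for j in(0,45,50)]));print(n,u.round(2).tolist())
A=cv2.imread('pics/full_s0.png',0).astype(float);B=cv2.imread('pics/full_s2.png',0).astype(float)
# rows: s0 lip rows ~194-199 ; s2 lip rows ~193-199
for r in(195,196,197,198,199): print('lip',r,A[r,220:234].astype(int),B[r,236:248].astype(int))
for r in(203,206,209): print('rt',r,A[r,240:252].astype(int),B[r,254:268].astype(int))
"
```

```text
lip [[225.41, 200.85], [240.46, 200.29], [242.13, 200.23]]
right low [[246.34, 210.52], [261.08, 209.97], [262.72, 209.91]]
lip 195 [135 139 150 204 213 206 106  77  79  78  76  77  78  78] [173 175 173 174 166  99  77  77  77  77  78  77]
lip 196 [138 141 149 191 215 206 106  80  79  75  77  76  76  75] [175 173 175 174 166  94  76  77  76  78  74  77]
lip 197 [120 138 143 161 210 194 101  75  76  76  76  74  75  75] [174 176 175 176 167  92  76  74  77  74  77  75]
lip 198 [112 138 146 174 212 174  92  77  74  75  78  76  76  74] [176 177 175 175 166  86  68  69  67  68  70  67]
lip 199 [117 137 147 187 211 180  91  67  65  66  72  68  66  68] [175 176 176 176 165  83  57  58  60  60  51  48]
rt 203 [ 48  48  48  46  45  72 142 150 152 151 150 142] [ 47  48  50  48  47  59 102 126 150 214 163 170 172 172]
rt 206 [ 47  47  49  46  46  81 175 182 184 184 183 187] [ 46  50  47  46  46  61 108 155 160 154 114 113 125 165]
rt 209 [ 45  47  46  46  44  59 114 137 139 139 139 138] [ 47  48  45  45  45  57  98 146 149 145 122 118 124 147]
```

The jaw is against a hard stop at 37 N. Its measured travel was 45 mm, and the knob first stood 73 mm from the cassette, not 68. So it started about 5 mm open and is now fully open. I'll release it and rise.

Call:
{"method": "servo_tool", "body": {
  "increments": [
    {"grip":0.5,"x":0,"y":0,"z":0,"roll":0},
    {"grip":0,"x":0,"y":0,"z":0,"roll":0},
    {"grip":0,"x":0,"y":0,"z":0,"roll":0},
    {"grip":0,"x":0,"y":0,"z":-10,"roll":0},
    {"grip":0,"x":0,"y":0,"z":-20,"roll":0}
  ]
}}

```text
clock: 6.0
tcp_pos: [0.4595, -0.0718, 0.1087]
orientation: [-0.002, 0.581, 0.814, -0.0]
wrist_force: [-0.1, 0.5, 0.3]
finger_gap: 0.08
grip_force: 0.0
```

Call:
{"method": "servo_tool", "body": {
  "increments": [
    {"grip":0,"x":0,"y":0,"z":-30,"roll":-1.1},
    {"grip":0,"x":0,"y":0,"z":-20,"roll":0},
    {"grip":0,"x":0,"y":0,"z":0,"roll":0}
  ]
}}

```text
clock: 6.25
tcp_pos: [0.464, -0.0732, 0.1645]
orientation: [0.003, 0.573, 0.819, 0.001]
wrist_force: [1.2, -0.2, 0.5]
finger_gap: 0.0851
grip_force: 0.0
```

```bash
python3 -c "
from h import *
s=env.get_state();print(s['tcp_pos'],s['orientation'],s['wrist_force'])
q=s['orientation'];a=2*np.arctan2(q[2],q[1]);print(np.degrees(a))
d=np.array([.502,-.1877])-s['tcp_pos'][:2];print(d@[np.cos(a),np.sin(a)],d@[np.sin(a),-np.cos(a)])
shot('scene','s3');B=cv2.imread('pics/full_s3.png',0)
for r in(195,197,199): print(B[r,236:248])"
```

```text
[ 0.46400882 -0.07317799  0.16453062] [0.00328643 0.57309376 0.81948234 0.00119572] [ 1.17584595 -0.24945757  0.46281512]
110.06701778562366
-0.12060509331101303 -0.0036098780608100982
[172 173 174 176 168  98  81  83  84  83  80  79]
[174 174 174 175 166  95  79  77  75  75  77  75]
[175 176 175 176 166  81  58  57  61  57  51  50]
```

Call:
{"method": "servo_tool", "body": {
  "increments": [
    {"grip":0,"x":-20,"y":0,"z":0,"roll":0},
    {"grip":0,"x":-35,"y":-2,"z":0,"roll":0},
    {"grip":0,"x":-35,"y":-1.5,"z":0,"roll":0},
    {"grip":0,"x":-20,"y":0,"z":0,"roll":0},
    {"grip":0,"x":-10.5,"y":0,"z":0,"roll":0}
  ]
}}

```text
clock: 6.72
tcp_pos: [0.4997, -0.1892, 0.1591]
orientation: [-0.0, 0.574, 0.819, -0.0]
wrist_force: [0.5, 1.3, -0.4]
finger_gap: 0.0855
grip_force: 0.0
```

Call:
{"method": "servo_tool", "body": {
  "increments": [
    {"grip":0,"x":0,"y":0,"z":20,"roll":0},
    {"grip":0,"x":0,"y":0,"z":20,"roll":0},
    {"grip":0,"x":0,"y":0,"z":5,"roll":0},
    {"grip":0,"x":0,"y":0,"z":0,"roll":0}
  ]
}}

```text
clock: 7.05
tcp_pos: [0.4973, -0.1856, 0.1131]
orientation: [-0.003, 0.573, 0.819, -0.0]
wrist_force: [0.5, 0.6, 0.0]
finger_gap: 0.0852
grip_force: 0.0
```

```bash
python3 -c "
from h import *
s=env.get_state();T=s['tcp_pos'];print(T,s['orientation'],s['wrist_force'])
q=s['orientation'];a=2*np.arctan2(q[2],q[1]);print(np.degrees(a))
shot('scene','c4',(185,125,280,220),6)
print((proj('scene',[T,T+[0,0,.013]+.045*np.array([np.sin(a),-np.cos(a),0])])-[185,125]+.5)*6)"
```

```text
[ 0.49729274 -0.18559946  0.11307396] [-2.86342503e-03  5.73232154e-01  8.19387989e-01 -1.48465966e-04] [0.52148547 0.58221431 0.03425004]
110.0478252399477
[[176.05046377 354.34430155]
 [166.34937077 386.13440615]]
```

View pics/c4.png

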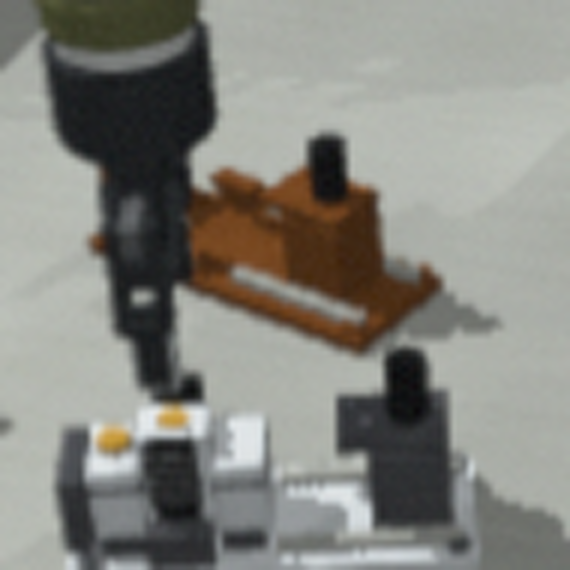

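```bash
python3 -c "
from h import *
env.read_camera('top')
s=env.get_state();T=s['tcp_pos'];print(T,s['wrist_force'],s['qvel'].round(3))
a=np.radians(110.05);y=np.array([np.sin(a),-np.cos(a),0]);x=np.array([np.cos(a),np.sin(a),0])
g=lambda P:((proj('scene',[P])-[185,125]+.5)*6).round(1)
for n,C in(('T',T),('est',np.array([.502,-.1877,0]))):
  C=np.r_[C[:2],0]
  print(n,g(C+.05*y+[0,0,.126]),'paddle',g(C+.032*y+[0,0,.063]),'cap',g(C+[0,0,.077]),'endblk top mid -x',g(C-.045*x+.022*y+[0,0,.062]),g(C+.045*x+.022*y+[0,0,.062]))
print(g(np.r_[T[:2],.063]+x*.005)-g(np.r_[T[:2],.063]),g(np.r_[T[:2],.063]+y*.005)-g(np.r_[T[:2],.063]))
shot('scene','c4b',(185,125,280,220),6)
A=cv2.imread('pics/full_c4.png',0);B=cv2.imread('pics/full_c4b.png',0)
for r in(184,186,188): print(A[r,203:220],B[r,203:220])"
```

```text
[ 0.49908051 -0.18663696  0.11557311] [-0.27130226  0.45082724  0.4406511 ] [-0.001 -0.013  0.024 -0.001  0.    -0.   ]
T [[162.  394.2]] paddle [[179.8 475.9]] cap [[181.  414.9]] endblk top mid -x [[ 91.3 469.6]] [[271.6 460.8]]
est [[157.4 397.4]] paddle [[175.5 479.1]] cap [[176.6 417.9]] endblk top mid -x [[ 86.9 472.8]] [[267.4 463.9]]
[[ 9.9 -0.5]] [[-0.7  6. ]]
[184 182 181 155  98  47  27  34  30  42  91 107 162 172 173 175 174] [182 182 177 129  67  35  29  26  38  66 103 126 166 174 174 174 174]
[185 183 183 180 125  60  29  31  28  34  66 103 130 149 153 163 172] [182 182 180 151  89  42  25  29  27  54 100 127 155 154 154 163 172]
[184 184 184 182 143  79  45  37  41  38  60  95  65  43  50  97 166] [182 185 182 162 108  66  55  57  55  61  95  80  53  40  47  97 165]
```

Call:
{"method": "servo_tool", "body": {
  "increments": [
    {"grip":0,"x":0,"y":2,"z":15,"roll":0},
    {"grip":0,"x":0,"y":0,"z":10,"roll":0},
    {"grip":0,"x":0,"y":0,"z":0,"roll":0},
    {"grip":0,"x":0,"y":0,"z":0,"roll":0},
    {"grip":0,"x":0,"y":0,"z":0,"roll":0}
  ]
}}

```text
clock: 7.62
tcp_pos: [0.5014, -0.1867, 0.0911]
orientation: [0.0, 0.573, 0.819, -0.0]
wrist_force: [-0.1, -0.5, 0.6]
finger_gap: 0.0852
grip_force: 0.0
```

Call:
{"method": "servo_tool", "body": {
  "increments": [
    {"grip":0,"x":0,"y":0,"z":15,"roll":0},
    {"grip":0,"x":0,"y":0,"z":15,"roll":0},
    {"grip":0,"x":0,"y":0,"z":15,"roll":0},
    {"grip":0,"x":0,"y":0,"z":0,"roll":0},
    {"grip":0,"x":0,"y":0,"z":0,"roll":0}
  ]
}}

```text
clock: 8.03
tcp_pos: [0.5008, -0.1865, 0.0456]
orientation: [-0.001, 0.574, 0.819, -0.0]
wrist_force: [-0.2, 0.4, 0.1]
finger_gap: 0.0853
grip_force: 0.0
```

```bash
python3 -c "
from h import *
shot('scene','c5',(185,125,280,220),6)
s=env.get_state();T=s['tcp_pos'];print(T,s['wrist_force'])
a=np.radians(110.05);d=np.array([.502,-.1877])-T[:2];print(d@[np.cos(a),np.sin(a)],d@[np.sin(a),-np.cos(a)])"
```

```text
[ 0.50153912 -0.18690805  0.0463327 ] [0.46141661 0.34199674 0.90524307]
-0.0009019625960594203 0.00016143933173902805
```

View pics/c5.png

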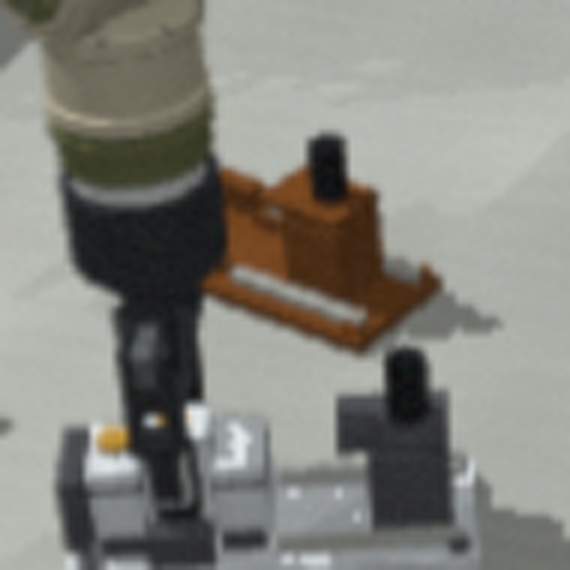

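Call:
{"method": "servo_tool", "body": {
  "increments": [
    {"grip":0.2,"x":0,"y":0,"z":0,"roll":0},
    {"grip":0.25,"x":0,"y":0,"z":0,"roll":0},
    {"grip":0.3,"x":0,"y":0,"z":0,"roll":0},
    {"grip":0.3,"x":0,"y":0,"z":0,"roll":0}
  ],
  "grip_force": 40
}}

```text
clock: 8.42
tcp_pos: [0.5023, -0.1872, 0.047]
orientation: [0.001, 0.573, 0.819, 0.0]
wrist_force: [-0.6, 0.9, 6.0]
finger_gap: 0.0601
grip_force: 4.2
```

Call:
{"method": "servo_tool", "body": {
  "increments": [
    {"grip":0.4,"x":0,"y":0,"z":0,"roll":0},
    {"grip":0.5,"x":0,"y":0,"z":0,"roll":0},
    {"grip":0.6,"x":0,"y":0,"z":0,"roll":0},
    {"grip":0.6,"x":0,"y":0,"z":0,"roll":0},
    {"grip":0.6,"x":0,"y":0,"z":0,"roll":0}
  ]
}}

```text
clock: 8.83
tcp_pos: [0.5025, -0.1874, 0.0482]
orientation: [0.002, 0.573, 0.819, -0.0]
wrist_force: [-3.0, 1.8, 15.2]
finger_gap: 0.0464
grip_force: 39.8
```

Call:
{"method": "servo_tool", "body": {
  "increments": [
    {"grip":0.6,"x":0,"y":0,"z":-2,"roll":0},
    {"grip":0.6,"x":0,"y":0,"z":-3,"roll":0},
    {"grip":0.6,"x":0,"y":0,"z":-4,"roll":0},
    {"grip":0.6,"x":0,"y":0,"z":-5,"roll":0},
    {"grip":0.6,"x":0,"y":0,"z":0,"roll":0}
  ],
  "grip_force": 50
}}

```text
clock: 9.25
tcp_pos: [0.5014, -0.1869, 0.0601]
orientation: [0.0, 0.573, 0.819, -0.0]
wrist_force: [0.6, -0.8, -3.1]
finger_gap: 0.0446
grip_force: 51.7
```

Call:
{"method": "servo_tool", "body": {
  "increments": [
    {"grip":0.6,"x":0,"y":0,"z":-8,"roll":0},
    {"grip":0.6,"x":0,"y":0,"z":-12,"roll":0},
    {"grip":0.6,"x":0,"y":0,"z":-12,"roll":0},
    {"grip":0.6,"x":0,"y":0,"z":-12,"roll":0},
    {"grip":0.6,"x":0,"y":0,"z":-12,"roll":0}
  ]
}}

```text
clock: 9.67
tcp_pos: [0.5008, -0.1866, 0.1162]
orientation: [-0.0, 0.574, 0.819, -0.0]
wrist_force: [-0.5, -1.7, -2.0]
finger_gap: 0.0449
grip_force: 51.7
```

Call:
{"method": "servo_tool", "body": {
  "increments": [
    {"grip":0.6,"x":0,"y":0,"z":-12,"roll":0},
    {"grip":0.6,"x":0,"y":0,"z":-10,"roll":0},
    {"grip":0.6,"x":0,"y":0,"z":-7,"roll":0},
    {"grip":0.6,"x":0,"y":0,"z":-3,"roll":0},
    {"grip":0.6,"x":0,"y":0,"z":0,"roll":0}
  ]
}}

```text
clock: 10.08
tcp_pos: [0.5015, -0.1869, 0.1482]
orientation: [0.001, 0.574, 0.819, -0.0]
wrist_force: [-0.6, -0.6, -2.7]
finger_gap: 0.0447
grip_force: 51.7
```

Call:
{"method": "servo_tool", "body": {
  "increments": [
    {"grip":0.6,"x":0,"y":0,"z":0,"roll":0},
    {"grip":0.6,"x":0,"y":0,"z":0,"roll":0},
    {"grip":0.6,"x":0,"y":0,"z":0,"roll":0},
    {"grip":0.6,"x":0,"y":0,"z":0,"roll":0},
    {"grip":0.6,"x":0,"y":0,"z":0,"roll":0}
  ]
}}

```text
clock: 10.5
tcp_pos: [0.501, -0.1866, 0.1471]
orientation: [-0.0, 0.573, 0.819, -0.0]
wrist_force: [-0.0, 0.5, -3.2]
finger_gap: 0.0446
grip_force: 51.7
```

```bash
python3 -c "
from h import *
shot('scene','c6',(175,95,285,225),4.5)
B=cv2.imread('pics/full_c6.png',0)
for r in(195,197,199): print(B[r,236:248])
s=env.get_state();print(s['tcp_pos'],s['wrist_force'],s['finger_gap'],s['qvel'].round(3))"
```

```text
[174 173 174 175 166  81  55  54  55  52  53  50]
[175 174 177 175 166  78  54  52  49  51  50  50]
[176 175 176 175 167  82  58  56  59  57  49  48]
[ 0.50104635 -0.18662306  0.14721449] [-0.64604677 -0.55125218 -2.16473564] 0.04486048494952293 [ 0.002 -0.001  0.001 -0.001  0.    -0.   ]
```

View pics/c6.png

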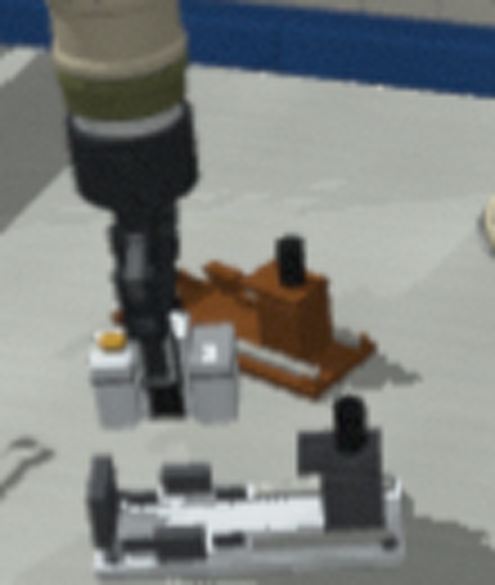

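The cassette hangs upright from the gripper at (165,375), clear of the empty nest. The jaw is still fully back at (345,490), and the arm is still.

```bash
python3 -c "
from workcell import env
print(env.hand_in())"
```

```text
the job is handed in; nothing more can be done
None
```

The job is handed in: the clamp jaw is fully back at its stop, and the cassette is held upright and still with its catches pinched, about 10 cm above its seat and clear of the nest.

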